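# Start the centrifuge rotor's lid screw by feel

### The job

The thread of the centrifuge rotor has been brushed clean: first lay the brush flat in the empty compartment of the white accessories tray, bristles towards the tray's blue end, and let go of it. Then start the rotor's lid screw without crossing the thread: turn its black knob backward (counter-clockwise from above) just until you feel the screw drop into the thread start, then one full turn forward (clockwise). Finish while still gripping the knob there, holding it started for the lid to be checked; leave the spatula, slide box and oil bottle alone.

Things in the scene. Friction and masses are not known exactly. Their poses are not given: they have to be found in the camera images.
- brush_grip (a point): Brush lying flat on the bench, 170 mm long: wooden handle 103 mm long, 14 mm wide and 14 mm high, then steel ferrule 22 mm wide, black bristles 26 mm wide. This point: its balance point, inside the handle on the centre line, 7 mm above its underside, 75 mm from the handle's end and 95 mm from the bristle tips; x points to the bristles, z up. About 45 g.
- brush_tip (a point): End of the brush's bristles, on its centre line, 5.5 mm above its underside.
- slot (a point): Empty compartment of the fixed white tray: centre of its floor, 3 mm above the bench. Inside it is 200 mm long (x) and 65 mm wide (y); walls 13 mm high above its floor, 3 mm thick. x points to the tray's blue end, z up. The other compartment, on the -y side, holds the spatula.
- knob_center (a point): Black round knob of the lid screw, 41 mm across where gripped, 26 mm high, upright axis; this point is on the axis, half-way up. x points along the orange mark on its top, z up; it turns, rises and falls with the knob. Knob and screw: 0.16 kg, captive in the lid, easy to turn (under 0.1 N m); ungripped it sinks by its own weight. At the start its underside is about 21 mm above the lid.
- lid_top (a point): Centre of the upper face of the rotor's flat aluminium lid, 72 mm above the bench, on the screw's axis. Lid 156 mm, rotor 170 mm across; fixed. A low collar 34 mm across and 3.4 mm high surrounds the screw. A downward press of 5 to 10 N on the knob while turning back makes the drop felt; the thread bears 40 N.
- knob (a joint): Turn of the knob (rad), growing forward (clockwise from above), counted over several turns; its zero means nothing. Single right-hand thread, 5 mm a turn. At the start the screw stands on top of the hub's thread: turned backward it climbs 0.8 mm per rad and, 0.3 to 2 rad back, passes the thread's end and, if the fingers let it, drops 5 mm. Forward from there it screws in.
- lift (a joint): Height of the screw (m), growing upward: 0 on the very top end of the hub's thread, about -0.005 just after the drop, about -0.010 one turn forward of that (0.8 mm axial play). The knob's underside is 22 mm above the lid at 0. It can be pulled up to +0.006 at most.
- spatula_center (a point): Spatula with blue handle and steel blade, 150 x 20 x 4 mm, loose in the tray's other compartment, blade to the blue end; this point is its middle. Not to be disturbed.
- slide_box_center (a point): Blue slide box, 82 x 102 x 35 mm, loose on the bench; its middle. Not to be disturbed.
- oil_bottle_center (a point): Small amber immersion-oil bottle, 32 mm across and 70 mm high, loose on the bench; its middle. Not to be disturbed.
Not all that is in view belongs to the job. What is shaped like the part that bears brush_grip but turquoise is not meant.

How it is judged:
By the outcome, as a careful person would: the job done as asked, in the order asked, and still so for the second after the job is handed in, while the arm keeps its last pose, push and grip.
It also fails if it takes over 72 s, if anything falls off the work surface, if the arm or the gripper's body presses on something with over 40 N, if the wrist force passes 120 N, or if a joint passes its speed limit or range.

### The arm

A 6-joint arm with a two-finger parallel gripper is mounted at the origin on the work surface. World frame = base frame: x ahead of the robot, y to its left, z up, the work surface at z = 0. Lengths are in mm, angles in rad, forces in N, time in s.
With the tool pointing down it reaches from about 250 to 725 mm from the base axis. Payload 4 kg.
Tool frame: the origin (TCP) lies midway between the tips of the shut fingers; the grasp point (between the pads) lies 19 mm behind it; z points along the fingers, y is the line along which they close (so a half turn about z gives the same grasp; the last joint's range is limited). The gripper opens to 85 mm and grips with 20 to 120 N. Pads are 22 mm wide; open, the fingers measure 114 mm over their backs; the gripper's body (76 mm by 85 mm) begins 54 mm behind the grasp point. The pads swing forward as they close: fully open they stand 13 mm farther back than shut.
Start: joints at [-1.222, 0.241, 0.005, 1.335, 0, 1.571], TCP at [170.883, -469.892, 231.306] pointing down, gripper open.
Joint ranges: [-2.72, 2.72], [-1.05, 1.87], [-1.09, 1.28], [-1.99, 2.15], [-1.42, 1.44], [-3.14, 3.14]. Speed limits (rad/s): [2.79, 2.79, 3.14, 3.14, 3.14, 3.14].

### API

Orientations are given as a rotation vector (axis times angle).
In Python, from rig import arm, optics gives the robot as it stands.
- The arm moves only by the tool play_rows, never from a script. Its argument "series" is a list that holds one entry, the list of rows, each a list of 7 numbers: the shift along the tool's x, y, z in m, then the turn, a rotation vector about the tool's x, y, z in degrees, then the finger opening in m, from 0 to 0.0854. In form: [[[x, y, z, ax, ay, az, gripper], ...]]. A call has 1 to 20 rows; each row shifts and turns the commanded pose from where the row before left it, along the tool's axes as they then stand; what a row does not reach is not made up. A row lasts 1/8 s, in which the tool goes at most 62.5 mm and 10.7 degrees, less where a joint would pass 70% of its speed; a pose out of reach is approached as far as the arm can. A call with a gripper value outside its range is refused whole. The fingers move at their own pace and stop on an object; the grip force is fixed at half the most. Time passes only in rows, so rows that do not move let the fingers close. It gives the time, the measured TCP pose, the force, the opening and the grip force at its end, in the units of the state.
- arm.read_state(): the state, without advancing time (a new reading comes with each control period).
- optics.get_image(name): name is "scene" or "top" or "wrist"; returns the picture (384x512x3 uint8, red, green, blue); there is no depth.
- optics.camera_params(name): a dict with "fx", "fy", "cx", "cy" (pixels), "cam_to_world" (4x4, takes a point from camera to world coordinates). Camera axes: x right, y up, looking along -z (the intrinsics and any distortion apply to the point x, -y, -z); pixel columns grow to the right and rows downward; lengths in mm; the calibration is good to about 2 mm. A picture is of the moment at which its call begins: read the wrist's pose just before it. camera_params takes no time and is no camera call; for the wrist camera it gives the pose at the moment of the call.
- arm.sign_off(): hands the job in; it is judged then, once.
Trained networks look in the newest picture that a camera, given by its name, has taken for a name from the list of things; names that differ only in an ending like _2 or _b are one class to them, and where a whole thing is asked for, a point or a joint stands for the part that bears it (a point fixed in the world has none). Each returns a list of dicts, best first, with "score" (0 to 1); they miss things now and then, are a little off and sometimes report something else, mostly with a low value. They report only what shows in the picture. A call takes as long as a camera call. They do not tell look-alikes from the thing itself.
- optics.regions_of(label, camera): "pixels" (384x512 bool, what is visible of it) and "xy" ([column, row] in pixels, amid what is visible of it).
The state is a dict: "t": time; "joint_pos": joint angles; "joint_vel": joint speeds; "effort": joint torques, N m; "position": TCP position; "eef_rot": TCP orientation; "ft_force": force on the tool from outside, world axes, zero at the start; "moment": the same for the moment, N m; "gripper_width": finger opening in mm; "grasp_force": force on a finger pad.
Only numpy, scipy, OpenCV 4.12 (cv2) and the standard library are available. Lean on these libraries where they do the work, as an engineer would, in place of code of your own. Each camera call takes 0.05 s, during which the arm holds its last target. There are 200 camera calls.

## Working session

There is one attempt and no reset: what is moved stays moved. The work goes in short steps, Python scripts to look and compute and a tool call to move; the robot and the scene stay as the last step left them, time stands still between calls to the robot, and variables do not carry over. Pictures are saved under pics/ and viewed, at most 10 in all, crops included, and the job is handed in when it is done.

Besides the shell and the picture viewer there is one more tool, called after "Request:" by a JSON object that holds its "op" and its "data", one argument or row to a line. play_rows: Moves the arm, as the interface text tells. Its arguments: {"type":"object","properties":{"series":{"type":"array","items":{"type":"array","items":{"type":"array","items":{"type":"number"}}}}},"required":["series"]}

```bash
mkdir -p pics; ls; python3 - <<'E'
from rig import arm, optics
import cv2,numpy as np
s=arm.read_state();print({k:np.round(v,3).tolist() for k,v in s.items()})
for c in("top","scene"):
    im=optics.get_image(c);cv2.imwrite(f"pics/{c}0.png",im[:,:,::-1])
    p=optics.camera_params(c);print(c,p)
    for l in("brush_grip","slot","knob_center","lid_top","spatula_center","slide_box_center","oil_bottle_center"):
        print(l,[(round(r["score"],2),np.round(r["xy"]).tolist(),int(r["pixels"].sum())) for r in optics.regions_of(l,c)])
E
```

```text
pics
{'t': 0.0, 'joint_pos': [-1.222, 0.241, 0.004, 1.335, -0.0, 1.571], 'joint_vel': [0.002, 0.001, 0.001, 0.0, 0.0, 0.001], 'effort': [0.001, -37.232, 25.241, 0.017, 0.0, -0.0], 'position': [170.661, -469.304, 230.4], 'eef_rot': [-3.092, -0.545, 0.001], 'ft_force': [-0.137, -0.069, 0.568], 'moment': [-0.016, -0.016, -0.04], 'grasp_force': 0.0, 'gripper_width': 85.769}
top {'fx': 367.46333441663654, 'fy': 367.46333441663654, 'cx': 258.35520743118366, 'cy': 195.58133250594145, 'cam_to_world': array([[-2.06725840e-02,  9.84663263e-01, -1.73236554e-01,
         3.54935390e+02],
       [-9.99744827e-01, -1.87808130e-02,  1.25523873e-02,
        -3.37616482e+01],
       [ 9.10635134e-03,  1.73451839e-01,  9.84800251e-01,
         1.29140503e+03],
       [ 0.00000000e+00,  0.00000000e+00,  0.00000000e+00,
         1.00000000e+00]])}
brush_grip [(0.83, [237.0, 207.0], 220), (0.65, [269.0, 139.0], 668), (0.59, [369.0, 258.0], 277), (0.18, [163.0, 212.0], 190)]
slot [(0.77, [314.0, 204.0], 2154)]
knob_center [(0.72, [165.0, 206.0], 180)]
lid_top [(0.74, [166.0, 212.0], 2017), (0.51, [238.0, 
[... 307 characters left out ...]
6.51978927e-01,  5.29750466e-01,
         1.13533871e+03],
       [ 8.39925673e-01,  4.09397646e-01, -3.56256131e-01,
        -3.88547528e+02],
       [ 1.53928965e-02,  6.38213950e-01,  7.69705147e-01,
         9.17860395e+02],
       [ 0.00000000e+00,  0.00000000e+00,  0.00000000e+00,
         1.00000000e+00]])}
brush_grip [(0.91, [260.0, 201.0], 375), (0.74, [87.0, 226.0], 425), (0.29, [166.0, 259.0], 227)]
slot [(0.71, [178.0, 249.0], 3617), (0.48, [330.0, 250.0], 199)]
knob_center [(0.48, [325.0, 144.0], 208)]
lid_top [(0.77, [323.0, 158.0], 1972)]
spatula_center [(0.55, [168.0, 260.0], 221)]
slide_box_center [(0.85, [279.0, 285.0], 1523)]
oil_bottle_center [(0.65, [329.0, 250.0], 178)]
```

```bash
python3 - <<'E'
import cv2
a=cv2.imread("pics/top0.png")[90:300,120:400];cv2.imwrite("pics/top0c.png",cv2.resize(a,(800,600),interpolation=cv2.INTER_CUBIC))
E
```

```text
(no output)
```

View pics/top0c.png

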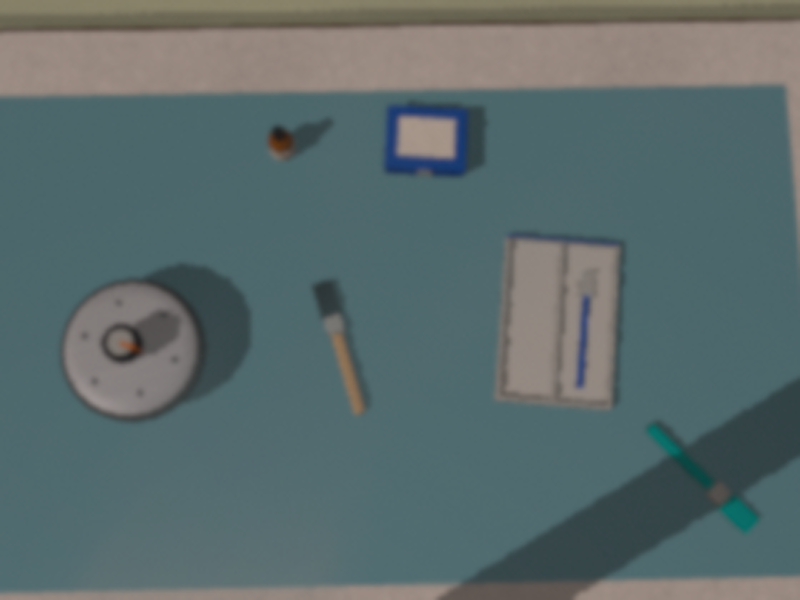

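View pics/scene0.png

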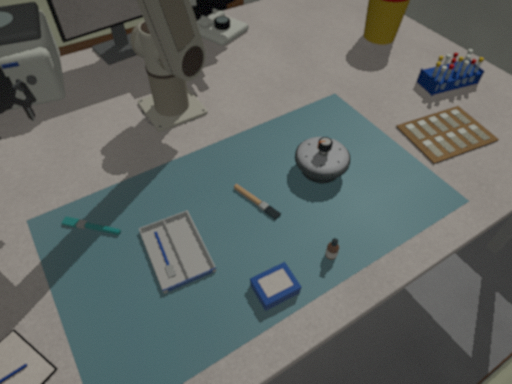

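The top crop shows two brushes. The wooden one, at full-image (237,207) with its bristles up at about (233,190), fits the description. The turquoise one at (369,258) is the look-alike and not meant. The tray's blue end is at the top (+x). Its left (+y) compartment is empty and the right one holds the spatula. The knob is at about (163,209).

```bash
cat > h.py <<'E'
from rig import arm, optics
import cv2,numpy as np
from scipy.spatial.transform import Rotation as R
def ray(p,uv):
    T=np.array(p["cam_to_world"]);d=T[:3,:3]@np.array([(uv[0]-p["cx"])/p["fx"],-(uv[1]-p["cy"])/p["fy"],-1]);return T[:3,3],d
def at(p,uv,z):
    o,d=ray(p,uv);return o+d*(z-o[2])/d[2]
def proj(p,X):
    T=np.array(p["cam_to_world"]);c=T[:3,:3].T@(np.asarray(X)-T[:3,3]);return np.array([p["cx"]+p["fx"]*c[0]/-c[2],p["cy"]-p["fy"]*c[1]/-c[2]])
def tri(rs):
    A=0;b=0
    for o,d in rs:
        d=d/np.linalg.norm(d);M=np.eye(3)-np.outer(d,d);A=A+M;b=b+M@o
    return np.linalg.solve(A,b)
def ends(mask):
    v,u=np.nonzero(mask);q=np.c_[u,v].astype(float);m=q.mean(0);w=np.linalg.svd(q-m,full_matrices=False)[2][0];t=(q-m)@w
    return m,m+w*(t.min()-.5),m+w*(t.max()+.5)
def rowmove(dX,yaw=0):
    "world shift (mm) -> tool axes (mm) now"
    s=arm.read_state();return R.from_rotvec(s["eef_rot"]).as_matrix().T@np.array(dX)
E
python3 - <<'E'
from h import *
np.set_printoptions(precision=1,suppress=True)
for c in("top","scene"):
    p=optics.camera_params(c);optics.get_image(c)
    r=optics.regions_of("brush_grip",c)[0];
    print(c,"brush",[at(p,e,7) for e in ends(r["pixels"])])
    r=optics.regions_of("slot",c)[0]; q=cv2.minAreaRect(np.argwhere(r["pixels"])[:,::-1].astype(np.float32));print("slot",r["xy"],at(p,r["xy"],10),[at(p,e,16) for e in cv2.boxPoints(q)])
    r=optics.regions_of("knob_center",c)[0];print("knob",at(p,r["xy"],110))
    r=optics.regions_of("lid_top",c)[0];print("lid",at(p,r["xy"],72), at(p,ends(r["pixels"])[0],60))
p=optics.camera_params("top")
f=lambda a,b:(120+a/2.857-.35,90+b/2.857-.35)
for n,a,b,z in(("kn",122,341,119),("bl",498,400,16),("tl",510,236,16),("divT",566,240,16),("divB",559,404,16),("br",612,408,16),("tr",622,242,16),("oil",280,140,40),("han",360,411,7),("tip",323,281,7)):print(n,at(p,f(a,b),z))
w=optics.camera_params("wrist");print(w,arm.read_state()["position"])
E
```

```text
top brush [array([536.7,  21.5,   7. ]), array([611.3,  41.6,   7. ]), array([443.8,  -3.6,   7. ])]
slot [312.7, 204.7] [ 544.  -241.3   10. ] [array([ 455.6, -165.3,   16. ]), array([ 665.5, -191. ,   16. ]), array([ 650.1, -336.6,   16. ]), array([ 440.7, -306.9,   16. ])]
knob [525.1 253.2 110. ]
lid [512.8 265.7  72. ] [520.7 262.4  60. ]
scene brush [array([ 354. , -416.6,    7. ]), array([ 295.2, -474.4,    7. ]), array([ 421.3, -350.4,    7. ])]
slot [178.9, 251.8] [ 565.8 -245.6   10. ] [array([ 442.9, -307.5,   16. ]), array([ 453.2, -151.6,   16. ]), array([ 671.2, -189.6,   16. ]), array([ 653.4, -327.1,   16. ])]
knob [ 823.9 -118.2  110. ]
lid [547.8 239.1  72. ] [531.8 253.3  60. ]
kn [523.3 260.5 119. ]
bl [ 456.9 -171.1   16. ]
tl [ 661.1 -193.8   16. ]
divT [ 654.7 -263.5   16. ]
divB [ 450.5 -245.1   16. ]
br [ 444.4 -309.3   16. ]
tr [ 650.8 -333.4   16. ]
oil [783.1  90.6  40. ]
han [447.5  -3.1   7. ]
tip [610.   40.6   7. ]
{'fx': 311.2459568347867, 'fy': 311.2459568347867, 'cx': 253.1869739643331, 'cy': 196.79813090687955, 'cam_to_world': array([[   0.3,    0.9,    0.3,  240.4],
       [  -0.9,    0.3,    0.1, -446. ],
       [  -0. ,   -0.3,    1. ,  375.6],
       [   0. ,    0. ,    0. ,    1. ]])} [ 170.9 -469.9  231.3]
```

Request:
{"op": "play_rows", "data": {
  "series": [
    [[0.036,-0.0095,0,0,0,0,0.085],[0.036,-0.0095,0,0,0,0,0.085],[0.036,-0.0095,0,0,0,0,0.085],[0.036,-0.0095,0,0,0,0,0.085],[0.036,-0.0095,0,0,0,0,0.085],[0.036,-0.0095,0,0,0,0,0.085],[0.036,-0.0095,0,0,0,0,0.085],[0.036,-0.0095,0,0,0,0,0.085],[0.036,-0.0095,0,0,0,0,0.085],[0.036,-0.0095,0,0,0,0,0.085],[0.036,-0.0095,0,0,0,0,0.085],[0.036,-0.0095,0,0,0,0,0.085],[0,0,0,0,0,0,0.085]]
  ]
}}

```text
t: 2.92
position: [539.6, -213.5, 230.7]
eef_rot: [-3.093, -0.551, -0.0]
ft_force: [-0.2, 0.9, -0.8]
gripper_width: 85.0
grasp_force: 0.0
```

```bash
python3 - <<'E'
from h import *
s=arm.read_state();print(s["t"],s["position"],s["joint_pos"],s["ft_force"])
p=optics.camera_params("wrist");im=optics.get_image("wrist")
import pickle;pickle.dump(p,open("w1.pkl","wb"))
for i in(1,2,3):
    big=cv2.resize(im,None,fx=1.5,fy=1.5)
for X in([555.8,-218.4,3],[520,16.4,7],[656,-194,16],[445,-3,7]):print(proj(p,X))
cv2.imwrite("pics/w1.png",big[:,:,::-1]);cv2.imwrite("w1raw.png",im[:,:,::-1])
E
```

```text
2.925 [ 539.59901286 -213.48073995  230.67381229] [-3.76876799e-01  4.02741924e-01  2.31130126e-01  1.39935240e+00
  2.76554993e-04  2.41231395e+00] [-0.24455449  0.87440081 -0.7507475 ]
[261.1226909  157.06193153]
[ 58.51450003 116.5548941 ]
[272.9616712   63.49043062]
[ 63.47321862 181.94013819]
```

View pics/w1.png

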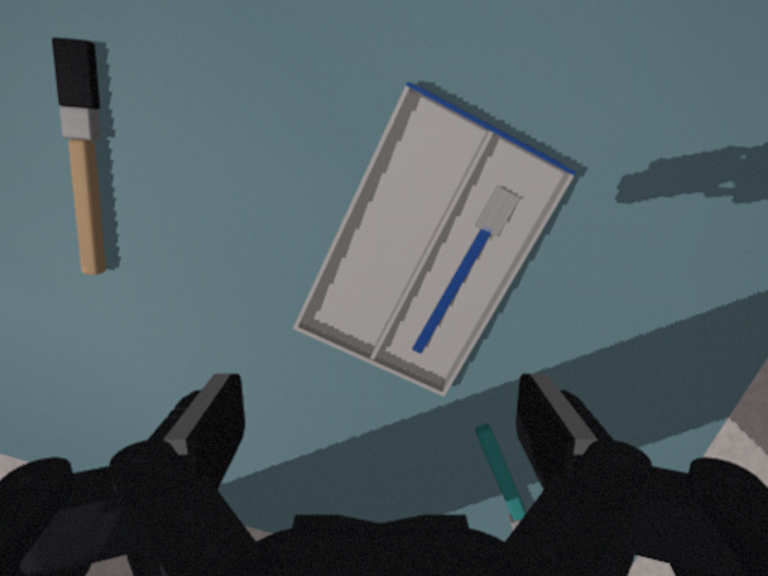

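Wrist view: tray at full-image (196–383, 57–262) with the blue end up and its left compartment empty. The wooden brush spans (49,26) to (62,181).

```bash
python3 - <<'E'
from h import *;import pickle
np.set_printoptions(precision=1,suppress=True)
p=pickle.load(open("w1.pkl","rb"))
f=lambda a,b:((a+.5)/1.5-.5,(b+.5)/1.5-.5)
P={}
for n,a,b,z in(("tl",408,85,16),("bl",297,327,16),("dT",491,133,16),("dB",374,357,16),("br",444,393,16),("tr",574,174,16),("tip",73.5,38,11),("tip2",73.5,38,6),("end",92.5,272,7),("endtop",91.5,272,14),("fer",78,138,14)):
    P[n]=at(p,f(a,b),z);print(n,P[n])
c=(P["tl"]+P["bl"]+P["dT"]+P["dB"])/4;d=P["tl"]-P["bl"]+P["dT"]-P["dB"];print(c,np.degrees(np.arctan2(d[1],d[0])),np.linalg.norm(d)/2)
d=P["tip"]-P["end"];d/=np.linalg.norm(d);print("grip",P["end"]+75*d,np.degrees(np.arctan2(d[1],d[0])),np.linalg.norm(P["tip"]-P["end"]))
d=P["fer"]-P["endtop"];print(np.degrees(np.arctan2(d[1],d[0])),np.linalg.norm(d))
E
```

```text
tl [ 662.  -190.4   16. ]
bl [ 460.7 -170.8   16. ]
dT [ 652.8 -258.6   16. ]
dB [ 457.4 -239.    16. ]
br [ 446.7 -306.5   16. ]
tr [ 647.6 -328.3   16. ]
tip [610.4  40.3  11. ]
tip2 [610.4  43.4   6. ]
end [445.1  -0.6   7. ]
endtop [448.   -3.4  14. ]
fer [545.5  24.1  14. ]
[ 558.2 -214.7   16. ] -5.6446649981701915 199.3006477032753
grip [517.9  17.4   8.8] 13.87979115168715 170.28216745996642
15.74870054778675 101.3491165919648
```

Request:
{"op": "play_rows", "data": {
  "series": [
    [[0.01,-0.0372,0.005,0,0,0,0.05],[0.01,-0.0372,0.005,0,0,0,0.05],[0.01,-0.0372,0.01,0,0,0,0.05],[0.01,-0.0372,0.01,0,0,0,0.05],[0.01,-0.0372,0.015,0,0,0,0.05],[0.01,-0.0372,0.015,0,0,0,0.05],[0,0,0,0,0,5.4,0.05],[0,0,0,0,0,0,0.05]]
  ]
}}

```text
t: 3.98
position: [517.4, 14.6, 171.4]
eef_rot: [3.116, 0.4, -0.001]
ft_force: [0.5, 0.9, -0.1]
gripper_width: 49.8
grasp_force: 0.0
```

```bash
python3 - <<'E'
from h import *
np.set_printoptions(precision=2,suppress=True)
s=arm.read_state();print(s["t"],s["position"],s["eef_rot"],s["joint_pos"],s["ft_force"])
p=optics.camera_params("wrist");im=optics.get_image("wrist")
import pickle;pickle.dump(p,open("w2.pkl","wb"))
for X in([519,17,7],[520,258,119]):print(proj(p,X))
for l in ("brush_grip","knob_center"):
  for r in optics.regions_of(l,"wrist"): print(l,r["score"],r["xy"],r["pixels"].sum())
cv2.imwrite("pics/w2.png",cv2.resize(im,None,fx=1.5,fy=1.5)[:,:,::-1])
E
```

```text
3.975 [517.37  14.63 171.39] [ 3.12  0.4  -0.  ] [ 0.03  0.31 -0.06  1.2  -0.    2.91] [ 0.53  0.89 -0.12]
[250.61 178.16]
[-129.65  121.56]
brush_grip 0.98 [251.4, 138.6] 3300
```

View pics/w2.png

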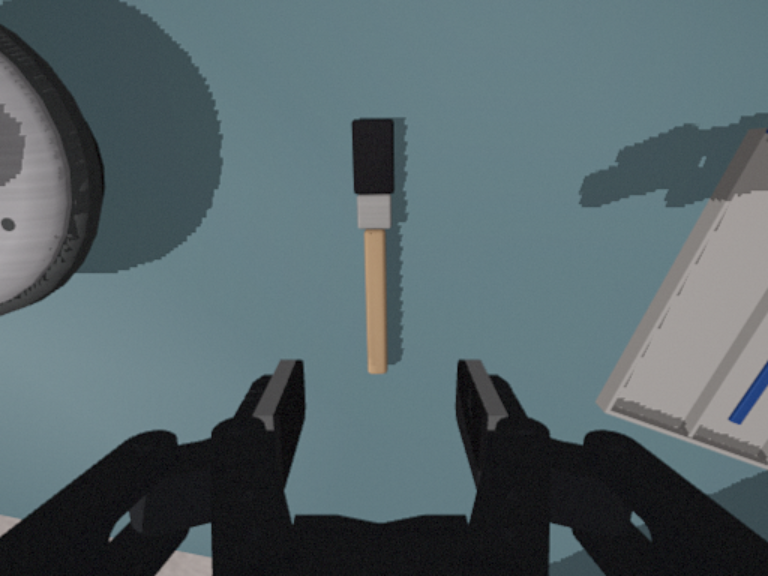

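The wrist picture shows the wooden brush between the fingers' planes: tip at (248,79), handle end at (251,248), tray at the right, rotor at the left.

```bash
python3 - <<'E'
from h import *;import pickle
np.set_printoptions(precision=2,suppress=True)
p=pickle.load(open("w2.pkl","rb"))
f=lambda a,b:((a+.5)/1.5-.5,(b+.5)/1.5-.5)
t=at(p,f(373,119),11);e=at(p,f(377,373),7);fe=at(p,f(375,229),14);et=at(p,f(377.5,371),14)
for a,b in((t,e),(fe,et)):
    d=a-b;d[2]=0;print(a,b,np.linalg.norm(d),np.degrees(np.arctan2(d[1],d[0])),b+75*d/np.linalg.norm(d))
s=arm.read_state();m=R.from_rotvec(s["eef_rot"]).as_matrix();print(s["position"],np.degrees(np.arctan2(m[1,0],m[0,0])))
E
```

```text
[609.62  42.3   11.  ] [443.24  -3.13   7.  ] 172.46651116098602 15.272885373958605 [515.59  16.62   7.  ]
[545.1   24.43  14.  ] [448.14  -2.29  14.  ] 100.57305055238871 15.40740265476367 [520.44  17.64  14.  ]
[518.03  14.2  171.71] 14.560411714023822
```

Request:
{"op": "play_rows", "data": {
  "series": [
    [[0.001,-0.0024,0.02,0,0,-0.7,0.04],[0,0,0.028,0,0,0,0.04],[0,0,0.028,0,0,0,0.04],[0,0,0.028,0,0,0,0.04],[0,0,0.028,0,0,0,0.04],[0,0,0.024,0,0,0,0.04],[0,0,0.007,0,0,0,0.04],[0,0,0.004,0,0,0,0.04],[0,0,0,0,0,0,0.04]]
  ]
}}

```text
t: 5.25
position: [519.1, 17.5, 5.0]
eef_rot: [3.114, 0.417, 0.002]
ft_force: [-0.6, -0.2, 0.3]
gripper_width: 40.3
grasp_force: 0.0
```

Request:
{"op": "play_rows", "data": {
  "series": [
    [[0,0,0,0,0,0,0.0],[0,0,0,0,0,0,0.0],[0,0,0,0,0,0,0.0],[0,0,0,0,0,0,0.0],[0,0,0,0,0,0,0.0]]
  ]
}}

```text
t: 5.88
position: [519.2, 17.7, 5.4]
eef_rot: [3.113, 0.418, 0.003]
ft_force: [-0.8, -1.0, 4.8]
gripper_width: 12.1
grasp_force: 60.5
```

Request:
{"op": "play_rows", "data": {
  "series": [
    [[0,0,-0.02,0,0,0,0.0],[0,0,-0.03,0,0,0,0.0],[0,0,-0.02,0,0,0,0.0],[-0.0048,0.033,0,0,0,0,0.0],[-0.0048,0.033,0,0,0,0,0.0],[-0.0048,0.033,0,0,0,0,0.0],[-0.0048,0.033,0,0,0,0,0.0],[-0.0048,0.033,0,0,0,0,0.0],[-0.0048,0.033,0,0,0,0,0.0],[-0.0048,0.033,0,0,0,0,0.0],[0,0,0,0,0,7,0.0],[0,0,0,0,0,7.2,0.0],[0,0,0,0,0,7,0.0],[0,0,0,0,0,0,0.0]]
  ]
}}

```text
t: 7.62
position: [546.6, -213.9, 74.0]
eef_rot: [-3.137, 0.16, 0.001]
ft_force: [0.4, -0.6, -0.4]
gripper_width: 11.8
grasp_force: 59.8
```

```bash
python3 - <<'E'
from h import *
np.set_printoptions(precision=2,suppress=True)
s=arm.read_state();m=R.from_rotvec(s["eef_rot"]).as_matrix();print(s["t"],s["position"],s["joint_pos"],s["ft_force"],s["gripper_width"],np.degrees(np.arctan2(m[1,0],m[0,0])),m[:,2])
im=optics.get_image("wrist");cv2.imwrite("pics/w3.png",cv2.resize(im,None,fx=1.5,fy=1.5)[:,:,::-1])
import pickle;pickle.dump(optics.camera_params("wrist"),open("w3.pkl","wb"))
E
```

```text
7.625 [ 546.61 -213.87   74.01] [-0.37  0.52 -0.01  1.04  0.    2.87] [ 0.45 -0.6  -0.39] 11.751235308742114 -5.836386403104861 [-0.  0. -1.]
```

View pics/w3.png

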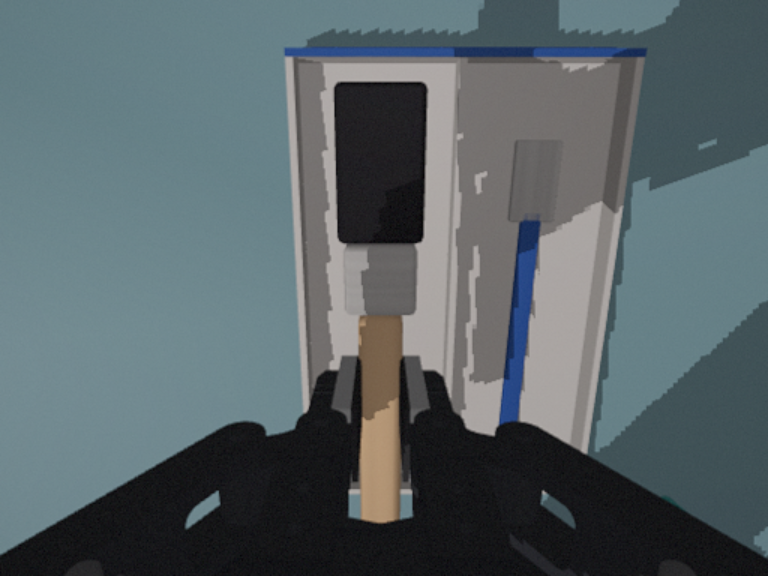

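Request:
{"op": "play_rows", "data": {
  "series": [
    [[0,0,0.02,0,0,0,0.0],[0,0,0.02,0,0,0,0.0],[0,0,0.014,0,0,0,0.0],[0,0,0.006,0,0,0,0.0],[0,0,0.003,0,0,0,0.0],[0,0,0.002,0,0,0,0.0],[0,0,0,0,0,0,0.0]]
  ]
}}

```text
t: 8.55
position: [547.2, -214.1, 9.7]
eef_rot: [3.137, -0.162, 0.001]
ft_force: [0.4, -0.3, 0.6]
gripper_width: 12.1
grasp_force: 59.8
```

Request:
{"op": "play_rows", "data": {
  "series": [
    [[0,0,0.001,0,0,0,0.0],[0,0,0.0005,0,0,0,0.0],[0,0,0,0,0,0,0.0]]
  ]
}}

```text
t: 8.93
position: [547.1, -214.1, 8.4]
eef_rot: [3.137, -0.162, 0.001]
ft_force: [-1.2, 0.7, 3.8]
gripper_width: 11.7
grasp_force: 60.3
```

Request:
{"op": "play_rows", "data": {
  "series": [
    [[0,0,0,0,0,0,0.018],[0,0,0,0,0,0,0.024],[0,0,0,0,0,0,0.024],[0,0,0,0,0,0,0.024],[0,0,-0.01,0,0,0,0.024],[0,0,-0.02,0,0,0,0.024],[0,0,-0.03,0,0,0,0.04],[0,0,-0.04,0,0,0,0.06],[0,0,-0.05,0,0,0,0.085],[0,0,-0.05,0,0,0,0.085],[0,0,0,0,0,0,0.085]]
  ]
}}

```text
t: 10.3
position: [549.7, -215.1, 214.1]
eef_rot: [3.134, -0.162, 0.017]
ft_force: [0.1, -0.1, -0.6]
gripper_width: 84.7
grasp_force: 0.0
```

```bash
python3 - <<'E'
from h import *
np.set_printoptions(precision=2,suppress=True)
s=arm.read_state();print(s["t"],s["position"],s["joint_pos"],s["ft_force"],s["gripper_width"])
im=optics.get_image("wrist");cv2.imwrite("pics/w4.png",im[:,:,::-1])
E
```

```text
10.3 [ 549.74 -215.09  214.14] [-0.37  0.42  0.21  1.35  0.    2.87] [ 0.09 -0.05 -0.64] 84.726944571793
```

View pics/w4.png

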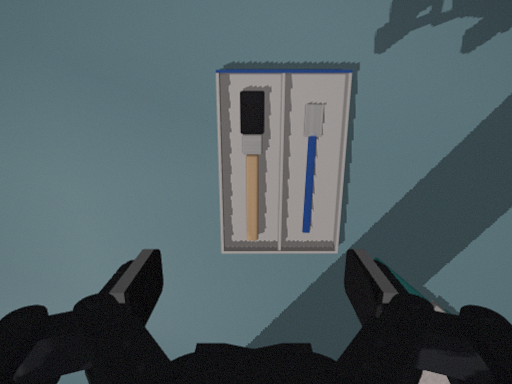

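The brush lies flat in the left compartment, bristles at (252,112) towards the blue end. The spatula is undisturbed. Next is the knob: wind the wrist back first, then travel.

Request:
{"op": "play_rows", "data": {
  "series": [
    [[0,0,0,0,0,-10,0.085],[0,0,0,0,0,-10,0.085],[0,0,0,0,0,-10,0.085],[0,0,0,0,0,-10,0.085],[0,0,0,0,0,-10,0.085],[0,0,0,0,0,-10,0.085],[0,0,0,0,0,-10,0.085],[0,0,0,0,0,-10,0.085],[0,0,0,0,0,-10,0.085],[0,0,0,0,0,-10,0.085],[0,0,0,0,0,-10,0.085],[0,0,0,0,0,-10,0.085],[0,0,0,0,0,-10,0.085],[0,0,0,0,0,-10,0.085],[0,0,0,0,0,-10,0.085],[0,0,0,0,0,-10,0.085],[0,0,0,0,0,-10,0.085],[0,0,0,0,0,-10,0.085],[0,0,0,0,0,-10,0.085],[0,0,0,0,0,-10,0.085]]
  ]
}}

```text
t: 12.85
position: [545.8, -213.5, 206.1]
eef_rot: [0.394, -3.114, -0.003]
ft_force: [-0.2, 0.5, -0.3]
gripper_width: 84.8
grasp_force: 0.0
```

Request:
{"op": "play_rows", "data": {
  "series": [
    [[-0.0069,0.0358,0,0,0,0,0.085],[-0.0069,0.0358,0,0,0,0,0.085],[-0.0069,0.0358,0,0,0,0,0.085],[-0.0069,0.0358,0,0,0,0,0.085],[-0.0069,0.0358,0,0,0,0,0.085],[-0.0069,0.0358,0,0,0,0,0.085],[-0.0069,0.0358,0,0,0,0,0.085],[-0.0069,0.0358,0,0,0,0,0.085],[-0.0069,0.0358,0,0,0,0,0.085],[-0.0069,0.0358,0,0,0,0,0.085],[-0.0069,0.0358,0,0,0,0,0.085],[-0.0069,0.0358,0,0,0,0,0.085],[-0.0069,0.0358,0,0,0,0,0.085],[0,0,0,0,0,-10,0.085],[0,0,0,0,0,-10,0.085],[0,0,0,0,0,-10,0.085],[0,0,0,0,0,-10,0.085],[0,0,0,0,0,-10,0.085],[0,0,0,0,0,-10,0.085],[0,0,0,0,0,0,0.085]]
  ]
}}

```text
t: 15.35
position: [519.7, 258.8, 206.3]
eef_rot: [1.888, -2.507, -0.001]
ft_force: [-0.9, -0.3, 0.3]
gripper_width: 85.4
grasp_force: 0.0
```

```bash
python3 - <<'E'
from h import *
np.set_printoptions(precision=2,suppress=True)
s=arm.read_state();m=R.from_rotvec(s["eef_rot"]).as_matrix();print(s["t"],s["position"],s["joint_pos"],s["ft_force"],np.degrees(np.arctan2(m[1,0],m[0,0])),m[:,2])
p=optics.camera_params("wrist");im=optics.get_image("wrist");cv2.imwrite("pics/w5.png",cv2.resize(im,None,fx=1.5,fy=1.5)[:,:,::-1])
import pickle;pickle.dump(p,open("w5.pkl","wb"))
for l in("knob_center","lid_top"):
  for r in optics.regions_of(l,"wrist"):
    q=r["pixels"];v,u=np.nonzero(q);print(l,r["score"],r["xy"],q.sum(),u.min(),u.max(),v.min(),v.max())
print(proj(p,[523,258,119]),proj(p,[523,258,93]))
E
```

```text
15.35 [519.75 258.84 206.33] [ 0.46  0.41  0.19  1.35  0.   -0.83] [-0.93 -0.34  0.29] -106.03476790058068 [-0. -0. -1.]
knob_center 0.61 [249.7, 205.1] 2450 226 280 174 232
[251.05 201.37] [251.17 192.41]
```

View pics/w5.png

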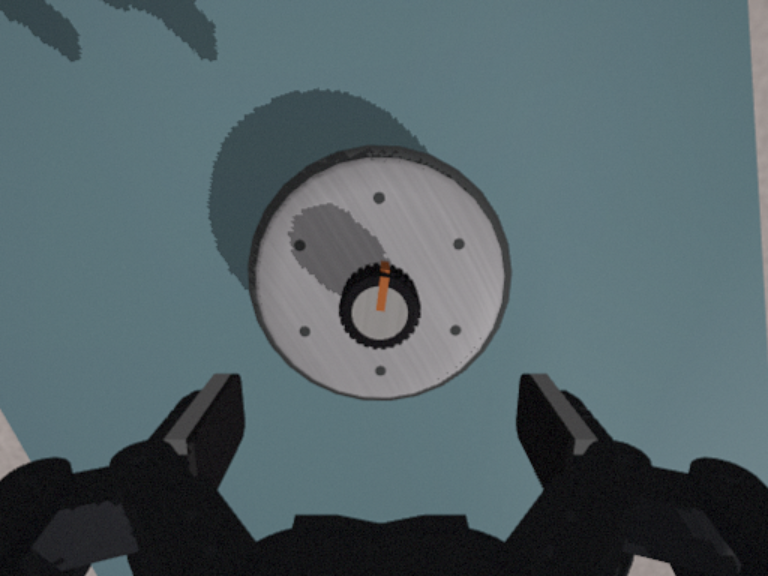

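```bash
python3 - <<'E'
from h import *;import pickle
np.set_printoptions(precision=2,suppress=True)
p=pickle.load(open("w5.pkl","rb"))
f=lambda a,b:((a+.5)/1.5-.5,(b+.5)/1.5-.5)
H=np.array([at(p,f(*q),72) for q in((379,198),(380,371),(300,245),(459,244),(305,331),(456,330))]);c=H.mean(0)
print(c,np.linalg.norm(H-c,axis=1));k=at(p,f(379.5,313),119);print(k)
for X in(c,k):print(rowmove(X-arm.read_state()["position"]))
o=at(p,f(386,265),119)-k;print(np.degrees(np.arctan2(o[1],o[0])))
E
```

```text
[523.   264.09  72.  ] [55.31 55.76 55.45 55.37 55.18 55.61]
[523.29 264.01 119.  ]
[ -5.7   -1.41 135.1 ]
[-5.66 -1.67 88.1 ]
-113.4170857180382
```

Request:
{"op": "play_rows", "data": {
  "series": [
    [[-0.0057,-0.0015,0.01,0,0,0,0.085],[0,0,0.02,0,0,0,0.085],[0,0,0.025,0,0,0,0.085],[0,0,0.025,0,0,0,0.07],[0,0,0.02,0,0,0,0.06],[0,0,0.012,0,0,0,0.055],[0,0,0.008,0,0,0,0.05],[0,0,0,0,0,0,0.048],[0,0,0,0,0,0,0.048]]
  ]
}}

```text
t: 16.62
position: [524.2, 264.6, 88.6]
eef_rot: [-1.891, 2.506, -0.0]
ft_force: [0.1, -1.1, -0.1]
gripper_width: 48.3
grasp_force: 0.0
```

Request:
{"op": "play_rows", "data": {
  "series": [
    [[0,0,0,0,0,0,0.044],[0,0,0,0,0,0,0.043],[0,0,0,0,0,0,0.042],[0,0,0,0,0,0,0.03],[0,0,0,0,0,0,0.03],[0,0,0,0,0,0,0.03]]
  ]
}}

```text
t: 17.38
position: [521.9, 265.3, 88.7]
eef_rot: [1.893, -2.506, -0.005]
ft_force: [-8.3, 2.3, 6.4]
gripper_width: 39.4
grasp_force: 59.5
```

```bash
python3 - <<'E'
from h import *
np.set_printoptions(precision=2,suppress=True)
s=arm.read_state();m=R.from_rotvec(s["eef_rot"]).as_matrix();print({k:np.round(v,2) for k,v in s.items()},np.degrees(np.arctan2(m[1,0],m[0,0])),m.T@s["ft_force"])
im=optics.get_image("wrist");cv2.imwrite("pics/w6.png",cv2.resize(im,None,fx=1.5,fy=1.5)[:,:,::-1])
E
```

```text
{'t': np.float64(17.38), 'joint_pos': array([ 0.47,  0.5 ,  0.01,  1.08,  0.  , -0.83]), 'joint_vel': array([ 0., -0., -0., -0.,  0., -0.]), 'effort': array([ -3.28, -43.86,  23.91,  -2.31,  -1.62,  -0.02]), 'position': array([521.89, 265.3 ,  88.69]), 'eef_rot': array([ 1.89, -2.51, -0.  ]), 'ft_force': array([-8.26,  2.3 ,  6.45]), 'moment': array([0.43, 1.62, 0.01]), 'grasp_force': np.float64(59.46), 'gripper_width': np.float64(39.44)} -105.84503666347213 [ 0.03  8.6  -6.42]
```

View pics/w6.png

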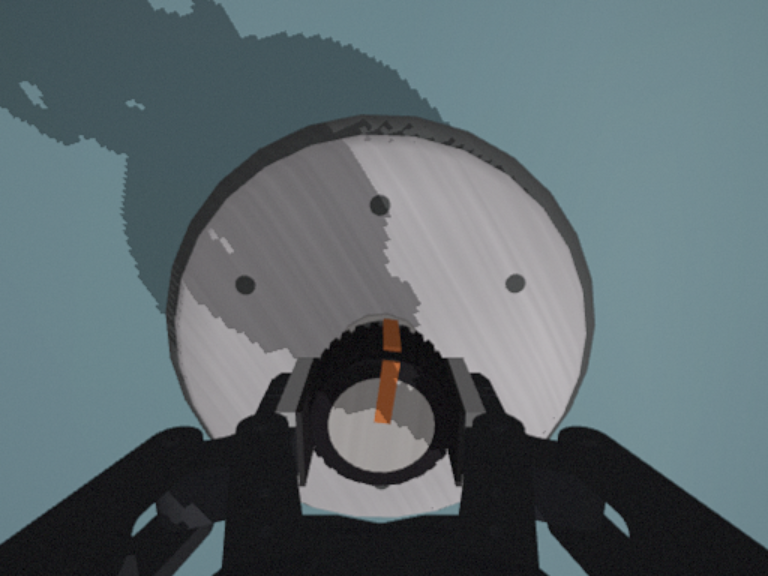

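Request:
{"op": "play_rows", "data": {
  "series": [
    [[0,0.0024,0,0,0,0,0.03],[0,0,0,0,0,0,0.03],[0,0,0,0,0,0,0.03]]
  ]
}}

```text
t: 17.8
position: [521.8, 265.3, 88.7]
eef_rot: [-1.891, 2.506, -0.0]
ft_force: [-2.9, 0.2, 6.2]
gripper_width: 39.4
grasp_force: 60.1
```

Request:
{"op": "play_rows", "data": {
  "series": [
    [[0,0,0,0,0,-5,0.03],[0,0,0,0,0,-5,0.03],[0,0,0,0,0,0,0.03]]
  ]
}}

```text
t: 18.18
position: [521.6, 265.4, 88.8]
eef_rot: [-2.104, 2.331, 0.0]
ft_force: [-3.6, 0.7, 7.7]
gripper_width: 39.7
grasp_force: 60.4
```

Request:
{"op": "play_rows", "data": {
  "series": [
    [[0,0,0,0,0,-5,0.03],[0,0,0,0,0,-5,0.03],[0,0,0,0,0,0,0.03]]
  ]
}}

```text
t: 18.55
position: [521.3, 265.4, 88.9]
eef_rot: [-2.299, 2.139, 0.001]
ft_force: [-4.0, 0.7, 8.8]
gripper_width: 39.6
grasp_force: 60.5
```

Request:
{"op": "play_rows", "data": {
  "series": [
    [[0,0,-0.0001,0,0,-5,0.03],[0,0,-0.0001,0,0,-5,0.03],[0,0,0,0,0,0,0.03]]
  ]
}}

```text
t: 18.92
position: [521.0, 265.3, 89.1]
eef_rot: [-2.477, 1.931, 0.001]
ft_force: [-5.3, -0.6, 8.3]
gripper_width: 39.0
grasp_force: 60.5
```

Request:
{"op": "play_rows", "data": {
  "series": [
    [[0.0009,0.0009,-0.0001,0,0,-5,0.03],[0,0,-0.0001,0,0,-5,0.03],[0,0,0,0,0,0,0.03]]
  ]
}}

```text
t: 19.3
position: [520.7, 265.2, 89.3]
eef_rot: [-2.635, 1.706, 0.002]
ft_force: [-3.8, 3.0, 7.1]
gripper_width: 39.3
grasp_force: 60.3
```

Request:
{"op": "play_rows", "data": {
  "series": [
    [[0,0,-0.0001,0,0,-5,0.03],[0,0,0,0,0,-5,0.03],[0,0,0,0,0,0,0.03]]
  ]
}}

```text
t: 19.68
position: [520.4, 265.0, 89.4]
eef_rot: [-2.774, 1.47, 0.002]
ft_force: [-5.1, 2.6, 6.4]
gripper_width: 39.6
grasp_force: 60.5
```

Request:
{"op": "play_rows", "data": {
  "series": [
    [[0,0,0,0,0,-5,0.03],[0,0,0,0,0,-5,0.03],[0,0,0,0,0,0,0.03]]
  ]
}}

```text
t: 20.05
position: [520.2, 264.9, 89.5]
eef_rot: [-2.892, 1.223, 0.002]
ft_force: [-5.2, 1.9, 8.9]
gripper_width: 39.8
grasp_force: 60.6
```

Request:
{"op": "play_rows", "data": {
  "series": [
    [[0,0,0,0,0,-5,0.03],[0,0,0,0,0,-5,0.03],[0,0,0,0,0,0,0.03]]
  ]
}}

```text
t: 20.42
position: [520.0, 264.6, 88.3]
eef_rot: [-2.988, 0.968, 0.003]
ft_force: [-4.2, 1.4, 3.2]
gripper_width: 39.6
grasp_force: 60.1
```

Request:
{"op": "play_rows", "data": {
  "series": [
    [[0,0,0.001,0,0,0,0.03],[0,0,0.001,0,0,0,0.03],[0,0,0,0,0,0,0.03]]
  ]
}}

```text
t: 20.8
position: [520.0, 264.6, 85.5]
eef_rot: [-2.988, 0.969, 0.003]
ft_force: [-3.7, 3.4, -1.2]
gripper_width: 39.5
grasp_force: 60.4
```

Request:
{"op": "play_rows", "data": {
  "series": [
    [[0,0,0.0007,0,0,0,0.03],[0,0,0.0006,0,0,0,0.03],[0,0,0,0,0,0,0.03]]
  ]
}}

```text
t: 21.18
position: [520.0, 264.6, 84.8]
eef_rot: [-2.988, 0.969, 0.003]
ft_force: [-3.8, 4.2, 3.1]
gripper_width: 39.3
grasp_force: 60.7
```

Drop felt: z fell 89.5 → 84.8 mm at 60–70° back. Now forward, following the pitch.

Request:
{"op": "play_rows", "data": {
  "series": [
    [[-0.0014,-0.0003,0.0001,0,0,5,0.03],[0,-0.0003,0.00014,0,0,10,0.03],[0,-0.0003,0.00014,0,0,10,0.03],[0,-0.0003,0.00014,0,0,10,0.03],[0,-0.0003,0.00014,0,0,10,0.03],[0,-0.0003,0.00014,0,0,10,0.03],[0,-0.0003,0.00014,0,0,10,0.03],[0,-0.0003,0.00014,0,0,10,0.03],[0,0,0.0001,0,0,5,0.03],[0,0,0,0,0,0,0.03]]
  ]
}}

```text
t: 22.42
position: [522.1, 265.2, 83.7]
eef_rot: [-1.666, 2.663, -0.002]
ft_force: [-0.9, 0.2, 0.3]
gripper_width: 39.4
grasp_force: 60.5
```

Request:
{"op": "play_rows", "data": {
  "series": [
    [[0,-0.0003,0.00014,0,0,10,0.03],[0,-0.0003,0.00014,0,0,10,0.03],[0,-0.0003,0.00014,0,0,10,0.03],[0,-0.0003,0.00014,0,0,10,0.03],[0,-0.0003,0.00014,0,0,10,0.03],[0,-0.0003,0.00014,0,0,10,0.03],[0,-0.0003,0.00014,0,0,10,0.03],[0,-0.0003,0.00014,0,0,10,0.03],[0,-0.0003,0.00014,0,0,10,0.03],[0,-0.0003,0.00014,0,0,10,0.03],[0,0,0,0,0,0,0.03]]
  ]
}}

```text
t: 23.8
position: [522.7, 262.6, 82.3]
eef_rot: [0.965, 2.989, -0.001]
ft_force: [-1.5, -0.3, 0.1]
gripper_width: 39.6
grasp_force: 60.6
```

Request:
{"op": "play_rows", "data": {
  "series": [
    [[0,-0.0003,0.00014,0,0,10,0.03],[0,-0.0003,0.00014,0,0,10,0.03],[0,-0.0003,0.00014,0,0,10,0.03],[0,-0.0003,0.00014,0,0,10,0.03],[0,-0.0003,0.00014,0,0,10,0.03],[0,-0.0003,0.00014,0,0,10,0.03],[0,-0.0003,0.00014,0,0,10,0.03],[0,-0.0003,0.00014,0,0,10,0.03],[0,-0.0003,0.00014,0,0,10,0.03],[0,-0.0003,0.00014,0,0,10,0.03],[0,0,0,0,0,0,0.03]]
  ]
}}

```text
t: 25.18
position: [520.1, 262.4, 80.9]
eef_rot: [2.909, 1.185, 0.0]
ft_force: [0.3, -0.3, 0.5]
gripper_width: 39.5
grasp_force: 60.6
```

```bash
python3 - <<'E'
from h import *
np.set_printoptions(precision=2,suppress=True)
s=arm.read_state();m=R.from_rotvec(s["eef_rot"]).as_matrix();print(s["t"],s["position"],s["joint_pos"],s["ft_force"],np.degrees(np.arctan2(m[1,0],m[0,0])),m[:,2],m.T@s["ft_force"])
E
```

```text
25.175 [520.1  262.45  80.93] [ 0.47  0.5  -0.01  1.05 -0.    2.84] [ 0.27 -0.31  0.5 ] 44.34038777843387 [ 0. -0. -1.] [-0.02  0.41 -0.5 ]
```

Request:
{"op": "play_rows", "data": {
  "series": [
    [[0,0,0,0,0,0,0.045],[0,0,0,0,0,0,0.06],[0,0,0,0,0,0,0.06],[0.0017,0,0,0,0,0,0.06],[0,0,0,0,0,-10,0.06],[0,0,0,0,0,-10,0.06],[0,0,0,0,0,-10,0.06],[0,0,0,0,0,-10,0.06],[0,0,0,0,0,-10,0.06],[0,0,0,0,0,-10,0.06],[0,0,0,0,0,-10,0.06],[0,0,0,0,0,-10,0.06],[0,0,0,0,0,-10,0.06],[0,0,0,0,0,-10,0.06],[0,0,0,0,0,-10,0.06],[0,0,0,0,0,-10,0.06],[0,0,0,0,0,0,0.06]]
  ]
}}

```text
t: 27.3
position: [521.1, 264.0, 81.0]
eef_rot: [0.438, 3.111, 0.0]
ft_force: [-0.3, 0.4, -1.3]
gripper_width: 59.8
grasp_force: 0.0
```

```bash
python3 - <<'E'
from h import *
np.set_printoptions(precision=2,suppress=True)
s=arm.read_state();m=R.from_rotvec(s["eef_rot"]).as_matrix();print(s["t"],s["position"],s["joint_pos"],s["ft_force"],np.degrees(np.arctan2(m[1,0],m[0,0])))
im=optics.get_image("wrist");cv2.imwrite("pics/w7.png",im[:,:,::-1])
E
```

```text
27.3 [521.14 263.98  81.03] [ 0.47  0.51 -0.01  1.06 -0.    0.75] [-0.33  0.45 -1.32] 163.9880668253129
```

View pics/w7.png

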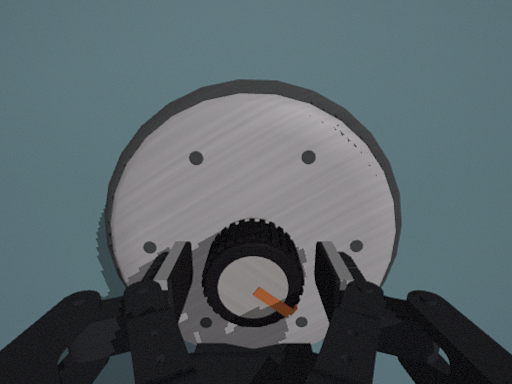

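Knob is centred at (253,287), mark pointing as expected (no slip). Regrip and finish the remaining 80°.

Request:
{"op": "play_rows", "data": {
  "series": [
    [[0,0,0,0,0,0,0.046],[0,0,0,0,0,0,0.043],[0,0,0,0,0,0,0.03],[0,0,0,0,0,0,0.03],[0,0,0,0,0,0,0.03],[0,0,0,0,0,0,0.03]]
  ]
}}

```text
t: 28.1
position: [521.1, 263.7, 81.3]
eef_rot: [0.435, 3.111, -0.0]
ft_force: [-1.7, -2.2, 4.5]
gripper_width: 39.7
grasp_force: 60.1
```

Request:
{"op": "play_rows", "data": {
  "series": [
    [[0,0,0.00014,0,0,10,0.03],[0,0,0.00014,0,0,10,0.03],[0,0,0.00014,0,0,10,0.03],[0,0,0.00014,0,0,10,0.03],[0,0,0,0,0,0,0.03]]
  ]
}}

```text
t: 28.72
position: [521.1, 263.9, 80.7]
eef_rot: [1.47, 2.776, 0.0]
ft_force: [-1.5, -1.2, 4.3]
gripper_width: 39.5
grasp_force: 60.2
```

Request:
{"op": "play_rows", "data": {
  "series": [
    [[0,0,0.00014,0,0,10,0.03],[0,0,0.00014,0,0,10,0.03],[0,0,0.00014,0,0,10,0.03],[0,0,0.00014,0,0,10,0.03],[0,0,0,0,0,0,0.03],[0,0,0,0,0,0,0.03]]
  ]
}}

```text
t: 29.48
position: [521.3, 264.0, 80.1]
eef_rot: [2.329, 2.108, 0.001]
ft_force: [-0.8, -1.0, 5.1]
gripper_width: 39.2
grasp_force: 60.2
```

```bash
python3 - <<'E'
from h import *
np.set_printoptions(precision=2,suppress=True)
s=arm.read_state();m=R.from_rotvec(s["eef_rot"]).as_matrix();print(s["t"],s["position"],s["joint_pos"],s["ft_force"],np.degrees(np.arctan2(m[1,0],m[0,0])))
im=optics.get_image("wrist");cv2.imwrite("pics/w8.png",im[:,:,::-1])
im=optics.get_image("top");cv2.imwrite("pics/top9.png",im[:,:,::-1])
E
```

```text
29.475 [521.31 263.99  80.15] [ 0.47  0.51 -0.01  1.05 -0.    2.14] [-0.76 -1.01  5.07] 84.28450152853578
```

View pics/w8.png

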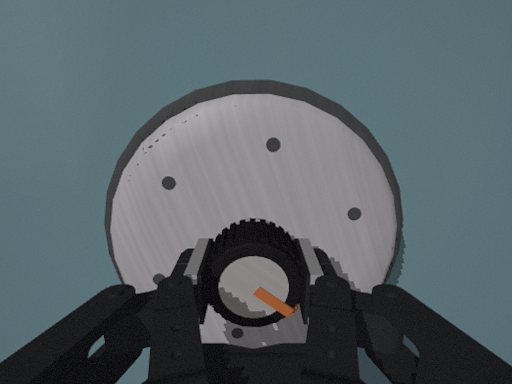

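The knob turned with the fingers: the mark sits at the same place, (275,302). It has made 360° forward and sunk about 5 mm, and it is still gripped.

```bash
python3 -c "
from rig import arm
print(arm.sign_off())"
```

```text
the job is handed in; nothing more can be done
None
```

The job is handed in at about 29.5 s: the brush lies flat in the tray's empty compartment with its bristles to the blue end, and the lid screw dropped into its thread at 60–70° back, then went one full turn forward, with the knob still gripped.

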